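# Move three excavated pots on by one station: weigh, photograph, put away

## Task

Each pot on the bench is ready for its next station: the oil lamp has been weighed and goes from the balance to the middle of the photo turntable, the jug has been photographed and goes from the turntable down into the cork ring, and the beaker waiting in the cork ring goes onto the middle of the balance pan. All three stations are taken, so make room by standing one of the pots, let go, on the empty foam pad on the way, and leave the pad clear at the end. They are old and fragile: keep them upright, set them down rather than drop them, do not knock them against each other, and leave the glue jar, the photo scale and the loose sherd where they are.

Things in the scene. Friction and masses are not known exactly. Their poses are not given: they have to be found in the camera images.
- jug: Terracotta jug, 140 mm tall, on the turntable at the start, turned any way. Origin: centre of its underside; z up its axis; strap handle on its +y side (out to 64 mm from the axis, 68 to 139 mm up). Foot 64 mm across, belly 96 mm at 60 mm up; from 104 mm up a round open neck 43 to 44 mm across (lip 47). Grip the neck along the jug's x axis, clear of the handle. 0.22 to 0.41 kg.
- beaker: Terracotta beaker without handle, open at the top, 85 mm tall, stands in the cork ring at the start. Origin: centre of its underside; z up its axis. Outside 50 mm across at the foot, 57 mm at 30 mm up, 62 mm at 62 mm up, 66 mm at the rim; wall 5 mm. 0.13 to 0.24 kg.
- oil_lamp: Low closed terracotta oil lamp, flat on the balance pan at the start, turned any way. Origin: centre of the underside of its round body; z up; spout along +x (to 64 mm, 28 mm wide), ring handle along -x (to 52 mm, top at 37 mm). Body 62 mm across, sides upright from 11 to 21 mm up, 28 mm tall. Grip across the body along the lamp's y axis. 0.12 to 0.22 kg.
- balance: Light grey bench balance, housing 180 x 130 x 40 mm, with a round steel pan 110 mm across, its flat top 56 mm above the bench. Origin: on the bench below the middle of the pan; display and keys (up to 46 mm high, out to 115 mm from the pan's middle) on its -x side. Fixed; the pan does not give.
- turntable: Photo turntable: white disc 160 mm across with ticks round its rim on a black base; the disc's flat top is 42 mm above the bench. Origin: on the bench straight below the disc's centre. Fixed; the disc does not turn.
- cork_ring: Brown cork ring on a round grey felt base 144 mm across. Origin: on the bench below the ring's centre. Felt floor inside 8 mm above the bench; ring 134 mm across outside, opening 84 to 90 mm across, top 30 mm above the bench. A pot stands on the felt inside the opening. Fixed.
- foam_pad: Empty dark grey square foam pad, 130 x 130 mm, top 15 mm above the bench: the free spot for parking a pot. Origin: on the bench below its centre. Fixed and firm.
- glue_jar: Bystander: amber glass jar with white cap, 48 mm across, 75 mm tall, standing loose on the bench near the middle. Origin: centre of its underside. Leave it.
- photo_scale: Bystander: flat black and white photo scale bar, 150 x 22 x 7 mm, loose on the bench. Origin: centre of its underside; x along its length. Leave it.
- sherd: Bystander: flat broken terracotta piece about 92 x 73 mm and 11 mm thick, loose on the bench. Origin: near the middle of its underside. Leave it.
Things that resemble listed ones, but are neither listed nor needed, are in the scene too. What is shaped like the oil_lamp but green or yellow is not meant.

How it is judged:
By the outcome, as a careful person would: the job done as asked, in the order asked, and still so for the second after the job is handed in, with the robot touching nothing.
It also fails if it takes over 115 s, if anything falls off the work surface, if the arm or the gripper's body presses on something with over 40 N, if the wrist force passes 120 N, or if a joint passes its speed limit or range.

## Robot

A 6-joint arm with a two-finger parallel gripper is mounted at the origin on the work surface. World frame = base frame: x ahead of the robot, y to its left, z up, the work surface at z = 0. Lengths are in m, angles in rad, forces in N, time in s.
With the tool pointing down it reaches from about 0.275 to 0.725 m from the base axis. Payload 15.9 kg.
Tool frame: the origin (TCP) lies midway between the tips of the shut fingers; the grasp point (between the pads) lies 19 mm behind it; z points along the fingers, y is the line along which they close (so a half turn about z gives the same grasp; the last joint's range is limited). The gripper opens to 85 mm and grips with 20 to 120 N. Pads are 22 mm wide; open, the fingers measure 114 mm over their backs; the gripper's body (76 mm by 85 mm) begins 54 mm behind the grasp point. The pads swing forward as they close: fully open they stand 13 mm farther back than shut.
Start: joints at [1.169, 0.213, -0.034, 1.323, 0, 1.571], TCP at [0.196, 0.46, 0.231] pointing down, gripper open.
Joint ranges: [-2.98, 2.98], [-0.74, 1.72], [-1.14, 1.35], [-2.1, 2.04], [-1.57, 1.44], [-3.14, 3.14]. Speed limits (rad/s): [1.89, 1.89, 2.39, 2.57, 3.14, 3.14].

## Interface

Orientations are given as a unit quaternion [x, y, z, w].
In Python, from plant import read_state, grab_frame, camera_params, close_job gives the robot as it stands.
- The arm moves only by the tool jog_arm, never from a script. Its arguments are lists of equal length, an entry for each row: "gripper": the closure, from 0 (fully open) to 1 (shut); "xyz": the shift along the tool's x, y, z in normalised numbers (1 is 500 mm), a list of three; "angular": the turn, a rotation vector about the tool's x, y, z in normalised numbers (1 is 2 rad), a list of three. In form: {"gripper": [gripper, ...], "xyz": [[tx, ty, tz], ...], "angular": [[rx, ry, rz], ...]}. A call has exactly 10 rows; each row is the pose to reach, as a shift and turn from the pose commanded when the call began, along the tool's axes at that moment; what a row does not reach only later rows make up. A row lasts 1/12 s, in which the tool goes at most 41.7 mm and 7.16 degrees, less where a joint would pass 70% of its speed; a pose out of reach is approached as far as the arm can. Shift and turn numbers lie between -1 and 1, and a call with a number outside is refused. A call with a gripper value outside its range is refused whole. The fingers move at their own pace and stop on an object; "newtons" is the grip in N (left out, the last holds). Time passes only in rows, so rows that repeat a pose let the fingers close, or fill a call up. It gives the time, the measured TCP pose, the force, the opening and the grip force at its end, in the units of the state.
- read_state(): the state, without advancing time (a new reading comes with each control period).
- grab_frame(name): name is "side" or "top" or "wrist"; returns (picture, depth): 480x640x3 uint8, red, green, blue; 480x640 float32, m along the optical axis (not along the pixel's ray), 0 where there is no reading.
- camera_params(name): a dict with "fx", "fy", "cx", "cy" (pixels), "R" (3x3) and "t" (3): a world point X has camera coordinates R X + t; the wrist camera has in their place "tool_from_camera" (4x4, takes a point from camera to tool coordinates, whose origin is the TCP and whose axes are the flange's). Camera axes: x right, y down, z forward; pixel columns grow to the right and rows downward; lengths in m; the calibration is good to about 2 mm. A picture is of the moment at which its call begins: read the wrist's pose just before it. camera_params takes no time and is no camera call.
- close_job(): hands the job in; it is judged then, once.
The state is a dict: "time": time; "q": joint angles; "joint_vel": joint speeds; "joint_efforts": joint torques, N m; "tool_pos": TCP position; "tcp_rot": TCP orientation; "wrist_force": force on the tool from outside, world axes, zero at the start; "torque": the same for the moment, N m; "opening": finger opening in m; "grasp_force": force on a finger pad.
Only numpy, scipy, OpenCV 4.12 (cv2) and the standard library are available. Lean on these libraries where they do the work, as an engineer would, in place of code of your own. Each camera call takes 0.05 s, during which the arm holds its last target. There are 200 camera calls.

## Working session

There is one attempt and no reset: what is moved stays moved. The work goes in short steps, Python scripts to look and compute and a tool call to move; the robot and the scene stay as the last step left them, time stands still between calls to the robot, and variables do not carry over. Pictures are saved under pics/ and viewed, at most 14 in all, crops included, and the job is handed in when it is done.

Besides the shell and the picture viewer there is one more tool, called after "Request:" as name(argument=value, ...), one argument or row to a line, values as JSON. jog_arm: Moves the arm, as the interface text tells. Its arguments: {"type":"object","properties":{"gripper":{"type":"array","items":{"type":"number"}},"xyz":{"type":"array","items":{"type":"array","items":{"type":"number"}}},"angular":{"type":"array","items":{"type":"array","items":{"type":"number"}}},"newtons":{"type":"number"}},"required":["gripper","xyz","angular"]}

```bash
ls; mkdir -p pics
cat > h.py <<'E'
import numpy as np, cv2
from plant import read_state, grab_frame, camera_params, close_job
from scipy.spatial.transform import Rotation as Rn
def cloud(n):
    im,d=grab_frame(n); p=camera_params(n)
    v,u=np.mgrid[:480,:640]
    c=np.stack([(u-p['cx'])/p['fx']*d,(v-p['cy'])/p['fy']*d,d],-1)
    W=(c-np.array(p['t']))@np.array(p['R'])
    return im,d,W
E
python3 - <<'E'
from h import *
s=read_state();print({k:np.round(v,3) for k,v in s.items()})
for n in('top','side'):
    im,d,W=cloud(n); np.savez('%s0.npz'%n,im=im,d=d,W=W)
    cv2.imwrite('pics/%s0.png'%n,im[...,::-1]); p=camera_params(n);print(n,p)
E
```

```text
pics
{'time': np.float64(0.0), 'q': array([ 1.169,  0.213, -0.035,  1.324,  0.   ,  1.571]), 'joint_vel': array([ 0.   ,  0.001,  0.001,  0.001,  0.   , -0.001]), 'joint_efforts': array([-1.0000e-03, -6.8617e+01,  4.8712e+01,  1.8000e-02, -0.0000e+00,
        0.0000e+00]), 'tool_pos': array([0.195, 0.46 , 0.231]), 'tcp_rot': array([ 0.2  ,  0.98 , -0.001, -0.   ]), 'wrist_force': array([-0.041, -0.418, -0.058]), 'torque': array([ 0.032,  0.05 , -0.062]), 'grasp_force': np.float64(0.0), 'opening': np.float64(0.085)}
top {'fx': 596.8306096371822, 'fy': 596.8306096371822, 'cx': 320.9033695982834, 'cy': 241.848813261517, 'R': array([[ 4.80362321e-04, -9.99740515e-01,  2.27743902e-02],
       [-9.94678048e-01, -2.82414665e-03, -1.02993228e-01],
       [ 1.03030821e-01, -2.26037119e-02, -9.94421300e-01]]), 't': array([-0.01400397,  0.53070586,  1.253725  ])}
side {'fx': 613.3259495902163, 'fy': 613.3259495902163, 'cx': 310.053965405443, 'cy': 239.78245572537065, 'R': array([[-0.48217789,  0.87580808, -0.02155671],
       [ 0.54965062,  0.28326741, -0.78590316],
       [-0.68219402, -0.39079378, -0.61797374]]), 't': array([ 0.24338141, -0.26204938,  1.84221486])}
```

View pics/top0.png

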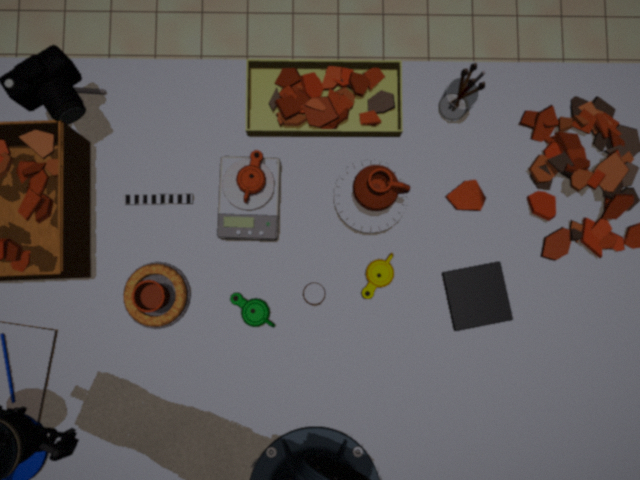

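View pics/side0.png

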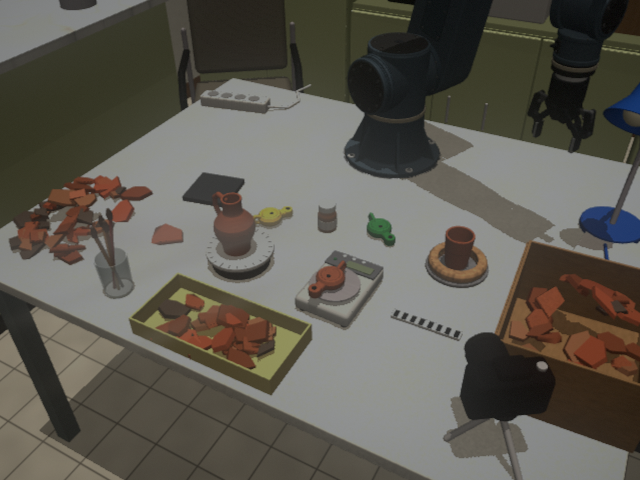

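The top view has the lamp on the balance at (251,182), the jug on the turntable at (377,187) with its handle to the right, and the beaker in the cork ring at (152,296). The pad is at (477,296) and the glue jar at (314,293). The side view agrees with this. Next I'll measure positions.

Run:
```python
from h import *
Z=np.load('top0.npz');im,d,W=Z['im'],Z['d'],Z['W']
def box(u0,u1,v0,v1,z0,z1):
    m=np.zeros(d.shape,bool);m[v0:v1,u0:u1]=1
    return m&(d>0)&(W[...,2]>z0)&(W[...,2]<z1)
def circ(m,n):
    P=W[m];h=cv2.convexHull((P[:,:2]*1000).astype(np.float32))
    c,r=cv2.minEnclosingCircle(h);print(n,len(P),'mec',np.round(c,1),round(r,1),'z',np.round(np.median(P[:,2])*1000,1),'bbox mid',np.round((P[:,:2].max(0)+P[:,:2].min(0))*500,1))
print('bench z',np.median(W[340:380,500:600,2]))
circ(box(325,412,155,240,.036,.047),'disc')
circ(box(215,283,150,215,.050,.060),'pan+')
circ(box(110,200,250,340,.022,.036),'ring')
circ(box(120,190,260,330,.075,.12),'beaker rim')
circ(box(345,420,150,220,.136,.155),'jug lip')
circ(box(345,420,150,220,.11,.155),'jug neck+handle')
circ(box(345,420,150,220,.05,.155),'jug all')
circ(box(295,335,275,315,.05,.09),'glue')
m=box(430,520,255,340,.009,.022);print('pad',cv2.minAreaRect((W[m][:,:2]*1000).astype(np.float32)))
circ(box(220,283,145,215,.06,.11),'lamp all')
for n,u0,u1,v0,v1 in(('green',225,280,285,335),('yellow',355,400,245,305)): circ(box(u0,u1,v0,v1,.01,.05),n)
circ(box(440,490,170,220,.005,.05),'sherd')
h=[cv2.resize(im[140:220,210:290],(480,480),interpolation=3),]
h+=[cv2.resize(im[145:225,340:420],(480,480),interpolation=3)]
cv2.imwrite('pics/crop1.png',cv2.resize(np.hstack(h),(800,400))[...,::-1])
```

```text
bench z -0.0005012424785416829
disc 2376 mec [ 630.2 -117.9] 80.2 z 41.6 bbox mid [ 630.5 -117.4]
pan+ 1213 mec [650.  140.9] 57.1 z 55.4 bbox mid [650.7 143. ]
ring 1643 mec [418.5 340.2] 66.9 z 29.1 bbox mid [419.3 340.2]
beaker rim 359 mec [415.6 336.2] 33.2 z 90.8 bbox mid [415.9 335.5]
jug lip 351 mec [ 635.3 -136.2] 48.7 z 141.4 bbox mid [ 634.2 -135.3]
jug neck+handle 1295 mec [ 633.2 -129.4] 54.7 z 128.2 bbox mid [ 634.6 -129.2]
jug all 1421 mec [ 633.2 -129. ] 55.1 z 126.8 bbox mid [ 634.  -128.6]
glue 342 mec [421.    3.5] 21.7 z 74.5 bbox mid [420.6   4.1]
pad ((417.1685485839844, -350.8902587890625), (130.1485595703125, 131.3541717529297), 10.625463485717773)
lamp all 967 mec [660.3 142.6] 62.7 z 80.9 bbox mid [659.8 136.3]
green 877 mec [384.3 133.2] 57.3 z 25.4 bbox mid [387.5 133.2]
yellow 855 mec [ 461.2 -133.9] 56.9 z 25.1 bbox mid [ 460.1 -133.9]
sherd 861 mec [ 644.1 -334.2] 73.9 z 10.2 bbox mid [ 639.8 -333.2]
```

View pics/crop1.png

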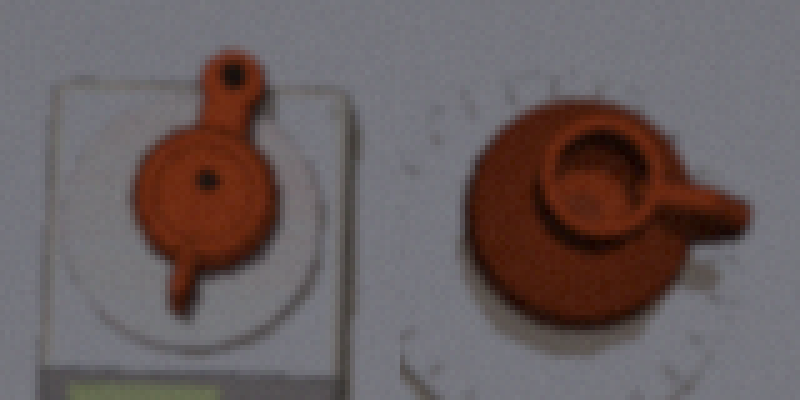

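```bash
cat >> h.py <<'E'
def rayz(n,u,v,z):
    p=camera_params(n);R=np.array(p['R']);t=np.array(p['t'])
    o=-R.T@t;k=R.T@np.array([(u-p['cx'])/p['fx'],(v-p['cy'])/p['fy'],1]);return np.round((o+k*(z-o[2])/k[2])*1000,1)
def fitc(P,r=None):
    from scipy.optimize import least_squares
    f=lambda q:np.hypot(P[:,0]-q[0],P[:,1]-q[1])-(q[2] if r is None else r)
    s=least_squares(f,[*P.mean(0)[:2],r or 30],loss='soft_l1',f_scale=1.);return np.round(s.x,1),np.round(np.abs(s.fun).mean(),2)
def hull(P): return cv2.convexHull(np.ascontiguousarray(P[:,:2]).astype(np.float32))[:,0]
E
python3 - <<'E'
from h import *
Z=np.load('top0.npz');im,d,W=Z['im'],Z['d'],Z['W']*1000
def box(u0,u1,v0,v1,z0,z1):
    m=np.zeros(d.shape,bool);m[v0:v1,u0:u1]=1
    return W[m.astype(bool)&(d>0)&(W[...,2]>z0)&(W[...,2]<z1)]
print('disc',fitc(hull(box(325,412,155,240,36,47)),80))
P=box(215,283,150,215,51,60);Hh=hull(P);print('pan',fitc(Hh,55))
P=box(210,290,140,250,34,46);print('housing',cv2.minAreaRect(P[:,:2].astype(np.float32)))
print('ring',fitc(hull(box(110,200,250,340,24,36)),67))
print('beaker rim',fitc(hull(box(120,190,260,330,88,105)),33))
P=box(345,420,140,220,165,195);print('jug top',len(P),np.percentile(P[:,2],[5,50,95]))
a=rayz('top',380,182,.182);b=rayz('top',409.6,188.4,.175);print('lip ctr',a,'handle end',b,np.degrees(np.arctan2(*(b-a)[1::-1])),np.hypot(*(b-a)[:2]))
L=P[P[:,1]>a[1]-12];print('lip fit',fitc(hull(L),23.5))
P=box(345,420,140,220,96,125);print('belly hull',fitc(hull(P),48))
c=rayz('top',251.4,179.6,.084);s=rayz('top',256.6,152,.08);hh=rayz('top',246,202.4,.09);print('lamp',c,s,hh,np.degrees(np.arctan2(*(s-hh)[1::-1])),np.hypot(*(s-c)[:2]),np.hypot(*(hh-c)[:2]))
P=box(220,283,145,215,62,110);th=np.arctan2(*(s-hh)[1::-1]);r=P[:,:2]-c[:2];x=r@[np.cos(th),np.sin(th)];y=r@[-np.sin(th),np.cos(th)]
print('lamp x ext',np.percentile(x,[.5,99.5]),'y ext body',np.percentile(y[abs(x)<12],[1,99]))
k=(x>38);print('spout y',y[k].mean(),'handle y',y[x<-38].mean())
print('body fit',fitc(hull(P[np.hypot(*r.T)<34]),31))
E
```

```text
disc (array([ 630. , -117.7,   80. ]), np.float64(0.65))
pan (array([651.5, 142.6,  55. ]), np.float64(0.59))
housing ((625.99365234375, 143.07684326171875), (129.53652954101562, 178.95628356933594), 88.38166809082031)
ring (array([418. , 339.8,  67. ]), np.float64(0.89))
beaker rim (array([415.5, 336.5,  33. ]), np.float64(0.54))
jug top 351 [167.47844303 179.3751053  183.91690483]
lip ctr [ 630.  -122.5  182. ] handle end [ 619.3 -180.3  175. ] -100.48792730788708 58.78205508486414
lip fit (array([ 635. , -122.2,   23.5]), np.float64(0.87))
belly hull (array([ 634.7, -122.1,   48. ]), np.float64(0.87))
lamp [653.9 132.   84. ] [713.3 122.3  80. ] [605.1 141.9  90. ] -10.267562739190025 60.18679257112807 49.794075952868084
lamp x ext [-46.19697588  63.89481768] y ext body [-26.2605292   33.17050858]
spout y 0.7660889325150091 handle y 5.192601002369686
body fit (array([655.5, 134.2,  31. ]), np.float64(1.31))
```

```bash
cat >> h.py <<'E'
def to(tgt,yaw=None,q=None):
    s=read_state();R=Rn.from_quat(s['tcp_rot']).as_matrix()
    p=np.array(s['tool_pos'])*1000;cy=np.degrees(np.arctan2(R[1,1],R[0,1]))
    sh=R.T@(np.array(tgt)-p);a=np.zeros(3)
    if yaw is not None:
        y=yaw+180*np.round((cy-yaw)/180);r=np.radians(y)
        yt=np.array([np.cos(r),np.sin(r),0]);zt=np.array([0,0,-1.]);D=np.stack([np.cross(yt,zt),yt,zt],1)
        a=Rn.from_matrix(R.T@D).as_rotvec()
    print('t %.2f'%s['time'],'pos',np.round(p,1),'yaw %.1f tilt %.2f'%(cy,np.degrees(np.arccos(-R[2,2]))),'q',np.round(s['q'],2),'| shift',np.round(sh,1),'ang',np.round(a,3),'rows',np.round(max(np.linalg.norm(sh)/41.7,np.linalg.norm(a)/.125),1),'open',np.round(s['opening']*1000,1),'F',np.round(s['wrist_force'],1),'grip',np.round(s['grasp_force'],1))
E
python3 -c "
from h import *
to([415.5,336.5,170],67)"
```

```text
t 0.10 pos [195.4 459.9 230.9] yaw 67.0 tilt 0.06 q [ 1.17  0.21 -0.03  1.32  0.    1.57] | shift [-250.8  -27.5   60.9] ang [-0.001 -0.    -0.   ] rows 6.2 open 85.5 F [-0.2  0.9 -0.6] grip 0.0
```

Careful with the scale: shifts go in shares of 500 mm and turns go in shares of 2 rad. That gives: -251 mm is -0.502, -27.5 mm is -0.055.

Request:
jog_arm(
  gripper=[0,0,0,0,0,0,0,0,0,0],
  xyz=[
    [-0.08,-0.0088,0.0194],
    [-0.16,-0.0176,0.0388],
    [-0.24,-0.0264,0.0582],
    [-0.32,-0.035,0.0778],
    [-0.4,-0.044,0.0972],
    [-0.45,-0.0494,0.1092],
    [-0.48,-0.0526,0.1166],
    [-0.502,-0.055,0.122],
    [-0.502,-0.055,0.122],
    [-0.502,-0.055,0.122],
  ],
  angular=[
    [0,0,0],
    [0,0,0],
    [0,0,0],
    [0,0,0],
    [0,0,0],
    [0,0,0],
    [0,0,0],
    [0,0,0],
    [0,0,0],
    [0,0,0],
  ],
)

```text
time: 0.93
tool_pos: [0.4155, 0.3367, 0.1702]
tcp_rot: [0.2, 0.98, -0.0, -0.0]
wrist_force: [-0.2, 0.4, -0.4]
opening: 0.0857
grasp_force: 0.0
```

```bash
cat >> h.py <<'E'
def wcloud():
    s=read_state();im,d=grab_frame('wrist');p=camera_params('wrist')
    v,u=np.mgrid[:480,:640]
    c=np.stack([(u-p['cx'])/p['fx']*d,(v-p['cy'])/p['fy']*d,d],-1)
    T=np.array(p['tool_from_camera']);R=Rn.from_quat(s['tcp_rot']).as_matrix()
    return im,d,((c@T[:3,:3].T+T[:3,3])@R.T+np.array(s['tool_pos']))*1000
E
python3 - <<'E'
from h import *
im,d,W=wcloud();cv2.imwrite('pics/w1.png',im[...,::-1])
to([415.5,336.5,60],67);print(np.round(camera_params('wrist')['tool_from_camera'],3))
near=(d>0)&(np.hypot(W[...,0]-416,W[...,1]-337)<60)
for z0,z1,r in((88,100,33),(24,36,None)):
    P=W[near&(W[...,2]>z0)&(W[...,2]<z1)]
    if len(P)>20: print(z0,len(P),P[:,:2].min(0),P[:,:2].max(0),np.median(P[:,2]),fitc(hull(P),r))
E
```

```text
t 0.98 pos [415.2 337.1 170.4] yaw 67.0 tilt 0.02 q [ 0.68  0.3  -0.07  1.2   0.    1.08] | shift [ -0.6  -0.4 110.4] ang [-0. -0. -0.] rows 2.6 open 85.5 F [ 0.7  0.2 -0.4] grip 0.0
[[ 0.001 -0.947 -0.322  0.084]
 [ 1.     0.001  0.     0.001]
 [-0.    -0.322  0.947 -0.143]
 [ 0.     0.     0.     1.   ]]
88 2679 [380.80039222 304.48374137] [446.13038293 369.33211127] 92.91762528501648 (array([413.5, 336.9,  33. ]), np.float64(0.46))
24 5923 [356.10098067 277.02889421] [475.80274845 396.90159242] 30.189832217076052 (array([416. , 337. ,  59.9]), np.float64(0.06))
```

View pics/w1.png

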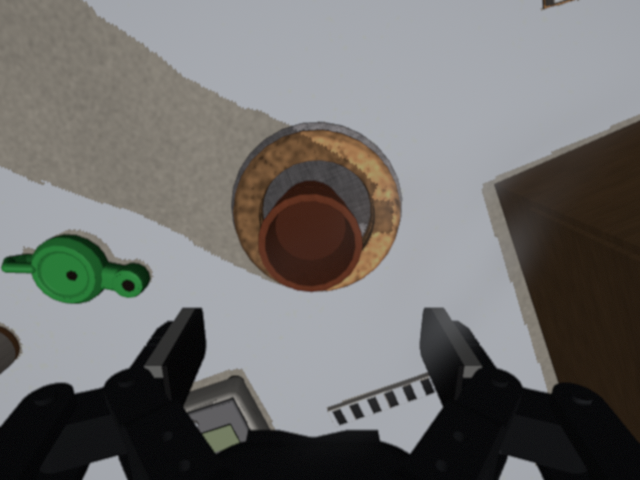

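The wrist view shows the beaker rim centred at about (311,243), between the open fingers, with the ring around it. I'll descend and grip.

To row units: 124 mm is 0.248, 118 mm is 0.236.

Request:
jog_arm(
  gripper=[0,0,0,0,0,0,0.4,0.5,0.6,0.7],
  xyz=[
    [0.002,-0.001,0.07],
    [0.002,-0.001,0.14],
    [0.002,-0.001,0.2],
    [0.002,-0.001,0.236],
    [0.002,-0.001,0.248],
    [0.002,-0.001,0.248],
    [0.002,-0.001,0.248],
    [0.002,-0.001,0.248],
    [0.002,-0.001,0.248],
    [0.002,-0.001,0.248],
  ],
  angular=[
    [0,0,0],
    [0,0,0],
    [0,0,0],
    [0,0,0],
    [0,0,0],
    [0,0,0],
    [0,0,0],
    [0,0,0],
    [0,0,0],
    [0,0,0],
  ],
  newtons=35,
)

```text
time: 1.82
tool_pos: [0.4155, 0.3374, 0.0484]
tcp_rot: [0.199, 0.98, 0.001, 0.001]
wrist_force: [-1.9, -2.1, 8.9]
opening: 0.064
grasp_force: 35.6
```

Request:
jog_arm(
  gripper=[0.7,0.8,0.9,1,1,1,1,1,1,1],
  xyz=[
    [0,0,0],
    [0,0,0],
    [0,0,0],
    [0,0,0],
    [0,0,0],
    [0,0,0],
    [0,0,0],
    [0,0,0],
    [0,0,0],
    [0,0,0],
  ],
  angular=[
    [0,0,0],
    [0,0,0],
    [0,0,0],
    [0,0,0],
    [0,0,0],
    [0,0,0],
    [0,0,0],
    [0,0,0],
    [0,0,0],
    [0,0,0],
  ],
)

```text
time: 2.65
tool_pos: [0.4155, 0.3374, 0.0484]
tcp_rot: [0.2, 0.98, 0.001, 0.001]
wrist_force: [-2.3, -3.3, 8.9]
opening: 0.0639
grasp_force: 35.6
```

Request:
jog_arm(
  gripper=[1,1,1,1,1,1,1,1,1,1],
  xyz=[
    [0,0,-0.02],
    [0,0,-0.07],
    [0,0,-0.14],
    [0,0,-0.21],
    [0,0,-0.27],
    [-0.008,-0.0184,-0.3],
    [-0.0236,-0.0552,-0.3],
    [-0.0474,-0.1102,-0.3],
    [-0.075,-0.1746,-0.3],
    [-0.105,-0.2444,-0.3],
  ],
  angular=[
    [0,0,0],
    [0,0,0],
    [0,0,0],
    [0,0,0],
    [0,0,0],
    [0,0,0],
    [0,0,0],
    [0,0,0],
    [0,0,0],
    [0,0,0],
  ],
)

```text
time: 3.48
tool_pos: [0.4151, 0.203, 0.1978]
tcp_rot: [0.199, 0.98, 0.001, 0.001]
wrist_force: [1.0, -1.0, -1.4]
opening: 0.0636
grasp_force: 39.2
```

To row units: -349 mm is -0.698, -314.1 mm is -0.6282.

Request:
jog_arm(
  gripper=[1,1,1,1,1,1,1,1,1,1],
  xyz=[
    [-0.03,-0.0698,0],
    [-0.06,-0.1396,0],
    [-0.09,-0.2094,0],
    [-0.12,-0.2792,0],
    [-0.15,-0.349,0],
    [-0.18,-0.4188,0],
    [-0.21,-0.4886,0],
    [-0.24,-0.5584,0],
    [-0.27,-0.6282,0],
    [-0.3,-0.698,0],
  ],
  angular=[
    [0,0,0],
    [0,0,0],
    [0,0,0],
    [0,0,0],
    [0,0,0],
    [0,0,0],
    [0,0,0],
    [0,0,0],
    [0,0,0],
    [0,0,0],
  ],
)

```text
time: 4.32
tool_pos: [0.4166, -0.1783, 0.1981]
tcp_rot: [0.2, 0.98, -0.0, 0.001]
wrist_force: [1.1, 0.3, -1.2]
opening: 0.064
grasp_force: 39.2
```

Request:
jog_arm(
  gripper=[1,1,1,1,1,1,1,1,1,1],
  xyz=[
    [-0.03,-0.0698,0],
    [-0.06,-0.1396,0],
    [-0.0868,-0.202,0],
    [-0.109,-0.2536,0],
    [-0.1246,-0.2904,0],
    [-0.1342,-0.3124,0],
    [-0.138,-0.322,0],
    [-0.138,-0.322,0],
    [-0.138,-0.322,0],
    [-0.138,-0.322,0],
  ],
  angular=[
    [0,0,0],
    [0,0,0],
    [0,0,0],
    [0,0,0],
    [0,0,0],
    [0,0,0],
    [0,0,0],
    [0,0,0],
    [0,0,0],
    [0,0,0],
  ],
)

```text
time: 5.15
tool_pos: [0.4175, -0.3503, 0.1967]
tcp_rot: [0.199, 0.98, 0.0, 0.0]
wrist_force: [-0.9, 0.4, -1.3]
opening: 0.064
grasp_force: 39.3
```

Run:
```python
from h import *
to([417,-351,55],67)
im,d,W=cloud('side');W=W*1000
near=(d>0)&(np.hypot(W[...,0]-417,W[...,1]+351)<45)&(W[...,2]>40)&(im[...,0]>1.3*im[...,2])
P=W[near];print(len(P),np.percentile(P[:,2],[1,5,95]))
cv2.imwrite('pics/s1.png',im[60:260,120:380][...,::-1].repeat(2,0).repeat(2,1))
```

```text
t 5.15 pos [ 417.5 -350.3  196.7] yaw 67.0 tilt 0.01 q [-0.7   0.31  0.01  1.27  0.   -0.3 ] | shift [  0.2  -0.9 141.7] ang [0.    0.    0.001] rows 3.4 open 64.0 F [-0.9  0.4 -1.3] grip 39.3
601 [159.7660804  164.9162471  397.32694754]
```

View pics/s1.png

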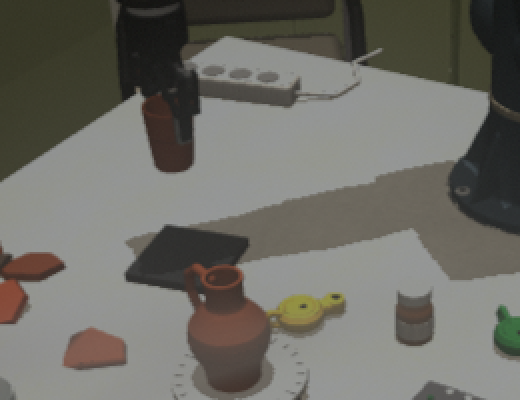

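The side view shows the beaker upright in the fingers at (170,130), above the pad. I'll lower it.

To row units: 138 mm is 0.276, 130 mm is 0.26.

Request:
jog_arm(
  gripper=[1,1,1,1,1,1,1,1,1,1],
  xyz=[
    [0,0,0.03],
    [0,0,0.08],
    [0,0,0.14],
    [0,0,0.196],
    [0,0,0.236],
    [0,0,0.26],
    [0,0,0.272],
    [0,0,0.276],
    [0,0,0.276],
    [0,0,0.276],
  ],
  angular=[
    [0,0,0],
    [0,0,0],
    [0,0,0],
    [0,0,0],
    [0,0,0],
    [0,0,0],
    [0,0,0],
    [0,0,0],
    [0,0,0],
    [0,0,0],
  ],
)

```text
time: 6.03
tool_pos: [0.4179, -0.3516, 0.0593]
tcp_rot: [0.199, 0.98, -0.0, 0.001]
wrist_force: [0.1, 0.5, -2.0]
opening: 0.0636
grasp_force: 39.3
```

To row units: 3 mm is 0.006, 2.8 mm is 0.0056.

Request:
jog_arm(
  gripper=[1,1,1,1,1,1,1,1,1,1],
  xyz=[
    [0,0,0.0008],
    [0,0,0.0016],
    [0,0,0.0024],
    [0,0,0.0032],
    [0,0,0.004],
    [0,0,0.0048],
    [0,0,0.0056],
    [0,0,0.006],
    [0,0,0.006],
    [0,0,0.006],
  ],
  angular=[
    [0,0,0],
    [0,0,0],
    [0,0,0],
    [0,0,0],
    [0,0,0],
    [0,0,0],
    [0,0,0],
    [0,0,0],
    [0,0,0],
    [0,0,0],
  ],
)

```text
time: 6.87
tool_pos: [0.4175, -0.3515, 0.0555]
tcp_rot: [0.2, 0.98, -0.0, 0.0]
wrist_force: [-1.2, -0.6, 3.1]
opening: 0.0638
grasp_force: 39.0
```

To row units: -70 mm is -0.14, -35 mm is -0.07.

Request:
jog_arm(
  gripper=[0.2,0.15,0.1,0.05,0,0,0,0,0,0],
  xyz=[
    [0,0,0],
    [0,0,0],
    [0,0,0],
    [0,0,0],
    [0,0,0],
    [0,0,0],
    [0,0,0],
    [0,0,-0.02],
    [0,0,-0.07],
    [0,0,-0.14],
  ],
  angular=[
    [0,0,0],
    [0,0,0],
    [0,0,0],
    [0,0,0],
    [0,0,0],
    [0,0,0],
    [0,0,0],
    [0,0,0],
    [0,0,0],
    [0,0,0],
  ],
)

```text
time: 7.7
tool_pos: [0.416, -0.3503, 0.1247]
tcp_rot: [0.2, 0.98, 0.001, -0.002]
wrist_force: [0.5, -0.4, 1.1]
opening: 0.0853
grasp_force: 0.0
```

Run:
```python
from h import *
im,d,W=wcloud()
near=(d>0)&(np.hypot(W[...,0]-417,W[...,1]+351)<60)
P=W[near&(W[...,2]>95)&(W[...,2]<106)];print('wrist beaker',len(P),np.median(P[:,2]),fitc(hull(P),33))
to([634,-122.5,270],-10.5)
```

```text
wrist beaker 4323 99.87035964399243 (array([ 415.5, -352. ,   33. ]), np.float64(0.38))
t 7.75 pos [ 418.7 -352.6  132.9] yaw 67.0 tilt 0.33 q [-0.7   0.34 -0.11  1.11 -0.   -0.3 ] | shift [-108.9  295.7 -137. ] ang [0.002 0.006 1.352] rows 10.8 open 85.5 F [ 1.9 -1.6  9.3] grip 0.0
```

To row units: 282 mm is 0.564, -137 mm is -0.274, 1.2 rad is 0.6.

Request:
jog_arm(
  gripper=[0,0,0,0,0,0,0,0,0,0],
  xyz=[
    [-0.006,0.016,-0.06],
    [-0.02,0.054,-0.12],
    [-0.044,0.12,-0.17],
    [-0.068,0.186,-0.21],
    [-0.092,0.252,-0.24],
    [-0.116,0.318,-0.264],
    [-0.14,0.384,-0.274],
    [-0.164,0.448,-0.274],
    [-0.188,0.512,-0.274],
    [-0.208,0.564,-0.274],
  ],
  angular=[
    [0,0,0.06],
    [0,0,0.12],
    [0,0,0.18],
    [0,0,0.24],
    [0,0,0.3],
    [0,0,0.36],
    [0,0,0.42],
    [0,0,0.48],
    [0,0,0.54],
    [0,0,0.6],
  ],
)

```text
time: 8.58
tool_pos: [0.6246, -0.1304, 0.2631]
tcp_rot: [0.72, 0.694, 0.0, 0.0]
wrist_force: [-0.8, -1.1, -0.1]
opening: 0.0851
grasp_force: 0.0
```

Run:
```python
from h import *
to([634,-122.5,270],-10.5)
```

```text
t 8.58 pos [ 624.6 -130.4  263.1] yaw -2.1 tilt 0.06 q [-0.21  0.52  0.49  1.54  0.    1.4 ] | shift [ 8.3  9.1 -6.9] ang [ 0.001 -0.     0.147] rows 1.2 open 85.1 F [-0.8 -1.1 -0.1] grip 0.0
```

To row units: 9 mm is 0.018, 8 mm is 0.016, 0.147 rad is 0.0735.

Request:
jog_arm(
  gripper=[0,0,0,0,0,0,0,0,0,0],
  xyz=[
    [0.008,0.01,-0.008],
    [0.016,0.018,-0.014],
    [0.016,0.018,-0.014],
    [0.016,0.018,-0.014],
    [0.016,0.018,-0.014],
    [0.016,0.018,-0.014],
    [0.016,0.018,-0.014],
    [0.016,0.018,-0.014],
    [0.016,0.018,-0.014],
    [0.016,0.018,-0.014],
  ],
  angular=[
    [0,0,0.04],
    [0,0,0.0735],
    [0,0,0.0735],
    [0,0,0.0735],
    [0,0,0.0735],
    [0,0,0.0735],
    [0,0,0.0735],
    [0,0,0.0735],
    [0,0,0.0735],
    [0,0,0.0735],
  ],
)

```text
time: 9.42
tool_pos: [0.6324, -0.1249, 0.2693]
tcp_rot: [0.767, 0.641, -0.0, -0.0]
wrist_force: [-0.4, 1.0, -0.2]
opening: 0.0856
grasp_force: 0.0
```

Run:
```python
from h import *
im,d,W=wcloud();cv2.imwrite('pics/w2.png',im[...,::-1])
near=(d>0)&(np.hypot(W[...,0]-634,W[...,1]+122)<75)
P=W[near&(W[...,2]>172)&(W[...,2]<190)]
L=P[P[:,1]>-122-15];print('lip',len(L),np.median(L[:,2]),fitc(hull(L),23.5))
H=W[near&(W[...,2]>140)&(W[...,2]<190)&(np.hypot(W[...,0]-634,W[...,1]+122)>40)];print('handle',len(H),H.mean(0),H[:,1].min())
P=W[near&(W[...,2]>95)&(W[...,2]<110)];print('belly',len(P),fitc(hull(P),48))
P=W[(d>0)&(abs(W[...,2]-42)<4)&(np.hypot(W[...,0]-630,W[...,1]+118)<95)];print('disc',fitc(hull(P),80),P[:,:2].min(0),P[:,:2].max(0))
to([634,-122.5,147],-10.5)
```

```text
lip 1413 181.92571706449044 (array([ 633.6, -121.6,   23.5]), np.float64(0.89))
handle 245 [ 623.93965878 -168.75493115  175.68098433] -181.65027874142896
belly 440 (array([ 633.4, -122. ,   48. ]), np.float64(1.34))
disc (array([ 628.4, -117.8,   80. ]), np.float64(0.55)) [ 549.0843548  -187.88482769] [707.75919577 -38.19601762]
t 9.47 pos [ 632.5 -124.9  269.4] yaw -10.2 tilt 0.00 q [-0.19  0.54  0.54  1.57  0.    1.55] | shift [  2.6   1.1 122.4] ang [ 0.    -0.     0.005] rows 2.9 open 85.2 F [-0.3 -0.5  0.8] grip 0.0
```

View pics/w2.png

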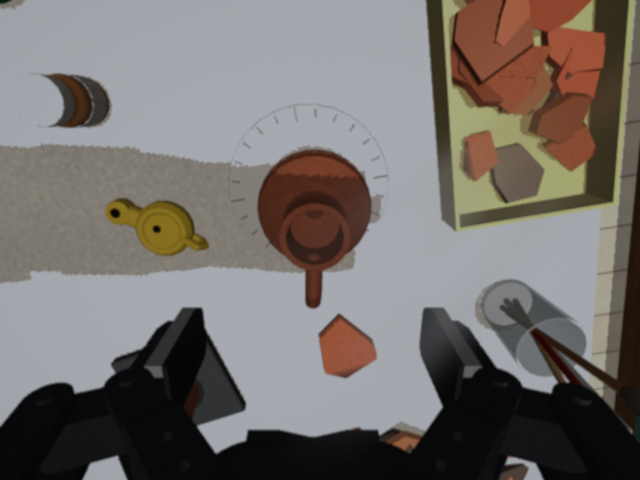

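The wrist view shows the jug neck centred at about (315,237) with the handle straight down to (314,303), perpendicular to the closing line. I'll go down and grip.

To row units: 126 mm is 0.252, 119 mm is 0.238, 0.02 rad is 0.01.

Request:
jog_arm(
  gripper=[0,0,0,0,0,0,0,0,0,0],
  xyz=[
    [0.006,0.001,0.04],
    [0.006,0.001,0.1],
    [0.006,0.001,0.16],
    [0.006,0.001,0.208],
    [0.006,0.001,0.238],
    [0.006,0.001,0.252],
    [0.006,0.001,0.252],
    [0.006,0.001,0.252],
    [0.006,0.001,0.252],
    [0.006,0.001,0.252],
  ],
  angular=[
    [0,0,0.01],
    [0,0,0.01],
    [0,0,0.01],
    [0,0,0.01],
    [0,0,0.01],
    [0,0,0.01],
    [0,0,0.01],
    [0,0,0.01],
    [0,0,0.01],
    [0,0,0.01],
  ],
)

```text
time: 10.3
tool_pos: [0.6343, -0.1221, 0.1447]
tcp_rot: [0.774, 0.634, 0.001, 0.001]
wrist_force: [0.1, -0.1, 0.4]
opening: 0.0854
grasp_force: 0.0
```

Request:
jog_arm(
  gripper=[0.2,0.3,0.36,0.4,0.44,0.5,0.6,0.8,1,1],
  xyz=[
    [0,0,0],
    [0,0,0],
    [0,0,0],
    [0,0,0],
    [0,0,0],
    [0,0,0],
    [0,0,0],
    [0,0,0],
    [0,0,0],
    [0,0,0],
  ],
  angular=[
    [0,0,0],
    [0,0,0],
    [0,0,0],
    [0,0,0],
    [0,0,0],
    [0,0,0],
    [0,0,0],
    [0,0,0],
    [0,0,0],
    [0,0,0],
  ],
  newtons=45,
)

```text
time: 11.13
tool_pos: [0.6342, -0.1221, 0.1442]
tcp_rot: [0.774, 0.634, 0.001, 0.001]
wrist_force: [0.0, 0.5, 7.7]
opening: 0.0422
grasp_force: 50.8
```

Run:
```python
from h import *
to([418,339.8,300],-11.5)
```

```text
t 11.13 pos [ 634.2 -122.1  144.2] yaw -11.3 tilt 0.10 q [-0.19  0.54  0.22  1.25  0.    1.58] | shift [ 410.3 -302.5 -156.3] ang [ 0.002 -0.     0.003] rows 12.8 open 42.2 F [0.  0.5 7.7] grip 50.8
```

To row units: -125 mm is -0.25, -118 mm is -0.236.

Request:
jog_arm(
  gripper=[1,1,1,1,1,1,1,1,1,1],
  xyz=[
    [0,0,-0.008],
    [0,0,-0.03],
    [0,0,-0.07],
    [0,0,-0.12],
    [0,0,-0.17],
    [0,0,-0.21],
    [0,0,-0.236],
    [0,0,-0.25],
    [0,0,-0.25],
    [0,0,-0.25],
  ],
  angular=[
    [0,0,0],
    [0,0,0],
    [0,0,0],
    [0,0,0],
    [0,0,0],
    [0,0,0],
    [0,0,0],
    [0,0,0],
    [0,0,0],
    [0,0,0],
  ],
)

```text
time: 11.97
tool_pos: [0.6335, -0.122, 0.2675]
tcp_rot: [0.774, 0.634, -0.0, -0.0]
wrist_force: [0.6, -0.3, -3.1]
opening: 0.0417
grasp_force: 50.9
```

Run:
```python
from h import *
im,d,W=cloud('top');W=W*1000
near=(d>0)&(np.hypot(W[...,0]-418,W[...,1]-340)<85)
P=W[near&(W[...,2]>22)&(W[...,2]<36)];print('outer',fitc(hull(P),67),'bbox',(P.max(0)+P.min(0))/2)
r=np.hypot(P[:,0]-418,P[:,1]-340);a=np.arctan2(P[:,1]-340,P[:,0]-418);I=[]
for k in np.arange(-np.pi,np.pi,.2):
    m=(abs(a-k)<.1)&(P[:,2]>25)
    if m.any(): j=np.argmin(np.where(m,r,1e9));I.append(P[j,:2])
print('inner',fitc(np.array(I)))
F=W[near&(W[...,2]<12)&(W[...,2]>3)&(np.hypot(W[...,0]-418,W[...,1]-340)<50)];print('floor',len(F),F.mean(0),fitc(hull(F)))
to([417.2,339.8,270],-11.5)
cs,dd=grab_frame('side');cv2.imwrite('pics/s2.png',cs[...,::-1])
cv2.imwrite('pics/t2.png',np.vstack([cs[60:260,120:380].repeat(2,0).repeat(2,1)])[...,::-1])
```

```text
outer (array([418.5, 340.2,  67. ]), np.float64(0.6)) bbox [419.31511255 340.50995745  28.94621661]
inner (array([418.2, 340.2,  45.2]), np.float64(0.29))
floor 1221 [417.92064761 343.49990246   7.7643786 ] (array([418.4, 343.5,  43.7]), np.float64(0.66))
t 12.02 pos [ 633.3 -121.9  267.1] yaw -11.3 tilt 0.09 q [-0.19  0.55  0.54  1.57  0.    1.58] | shift [ 410.2 -302.7   -2.4] ang [-0.002 -0.     0.003] rows 12.2 open 42.2 F [-1.   0.6 -3.4] grip 50.9
```

View pics/t2.png

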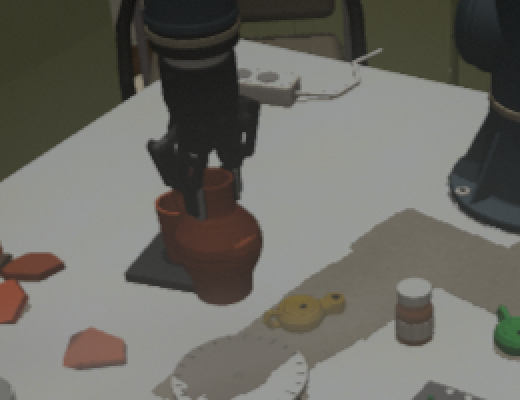

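The jug hangs upright at (220,250), clear of the turntable. I'll carry it to the ring.

To row units: 260 mm is 0.52, 229 mm is 0.458.

Request:
jog_arm(
  gripper=[1,1,1,1,1,1,1,1,1,1],
  xyz=[
    [0.016,-0.012,0],
    [0.048,-0.036,0],
    [0.096,-0.07,0],
    [0.152,-0.112,0],
    [0.214,-0.158,0],
    [0.276,-0.202,0],
    [0.336,-0.248,0],
    [0.398,-0.292,0],
    [0.458,-0.338,0],
    [0.52,-0.383,0],
  ],
  angular=[
    [0,0,0],
    [0,0,0],
    [0,0,0],
    [0,0,0],
    [0,0,0],
    [0,0,0],
    [0,0,0],
    [0,0,0],
    [0,0,0],
    [0,0,0],
  ],
)

```text
time: 12.9
tool_pos: [0.4953, 0.1718, 0.2675]
tcp_rot: [0.774, 0.634, -0.001, -0.0]
wrist_force: [2.0, 0.4, -2.7]
opening: 0.042
grasp_force: 51.2
```

To row units: 150.4 mm is 0.3008, 149 mm is 0.298.

Request:
jog_arm(
  gripper=[1,1,1,1,1,1,1,1,1,1],
  xyz=[
    [0.06,-0.044,0],
    [0.12,-0.088,0],
    [0.18,-0.132,0],
    [0.228,-0.168,0],
    [0.264,-0.194,0],
    [0.286,-0.21,0],
    [0.298,-0.219,0],
    [0.3008,-0.2216,0],
    [0.3008,-0.2216,0],
    [0.3008,-0.2216,0],
  ],
  angular=[
    [0,0,0],
    [0,0,0],
    [0,0,0],
    [0,0,0],
    [0,0,0],
    [0,0,0],
    [0,0,0],
    [0,0,0],
    [0,0,0],
    [0,0,0],
  ],
)

```text
time: 13.73
tool_pos: [0.4184, 0.339, 0.2682]
tcp_rot: [0.774, 0.633, -0.0, 0.0]
wrist_force: [0.2, -1.0, -2.8]
opening: 0.0421
grasp_force: 51.2
```

Run:
```python
from h import *
to([417.6,340,125],-11.5)
im,d,W=cloud('side');W=W*1000
cv2.imwrite('pics/s3.png',cv2.resize(im[60:300,380:560],None,fx=2.5,fy=2.5)[...,::-1])
```

```text
t 13.73 pos [418.4 339.  268.2] yaw -11.4 tilt 0.02 q [ 0.68  0.29  0.16  1.44 -0.    2.45] | shift [  0.9  -1.  143.2] ang [0.    0.    0.002] rows 3.4 open 42.1 F [ 0.2 -1.  -2.8] grip 51.2
```

View pics/s3.png

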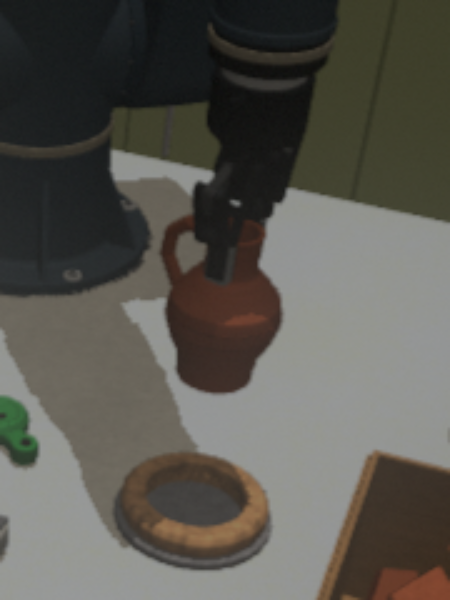

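The jug is upright above the empty ring, which is at (195,505) in the crop. I'll lower it.

To row units: 150 mm is 0.3, 148 mm is 0.296.

Request:
jog_arm(
  gripper=[1,1,1,1,1,1,1,1,1,1],
  xyz=[
    [0.0018,-0.002,0.024],
    [0.0018,-0.002,0.07],
    [0.0018,-0.002,0.13],
    [0.0018,-0.002,0.184],
    [0.0018,-0.002,0.224],
    [0.0018,-0.002,0.254],
    [0.0018,-0.002,0.274],
    [0.0018,-0.002,0.288],
    [0.0018,-0.002,0.296],
    [0.0018,-0.002,0.3],
  ],
  angular=[
    [0,0,0],
    [0,0,0],
    [0,0,0],
    [0,0,0],
    [0,0,0],
    [0,0,0],
    [0,0,0],
    [0,0,0],
    [0,0,0],
    [0,0,0],
  ],
)

```text
time: 14.62
tool_pos: [0.4174, 0.3409, 0.1184]
tcp_rot: [0.774, 0.634, 0.0, 0.0]
wrist_force: [0.4, -0.7, -3.2]
opening: 0.042
grasp_force: 51.1
```

To row units: 6 mm is 0.012, 5.4 mm is 0.0108.

Request:
jog_arm(
  gripper=[1,1,1,1,1,1,1,1,1,1],
  xyz=[
    [0,0,0.002],
    [0,0,0.004],
    [0,0,0.006],
    [0,0,0.008],
    [0,0,0.0096],
    [0,0,0.0108],
    [0,0,0.012],
    [0,0,0.012],
    [0,0,0.012],
    [0,0,0.012],
  ],
  angular=[
    [0,0,0],
    [0,0,0],
    [0,0,0],
    [0,0,0],
    [0,0,0],
    [0,0,0],
    [0,0,0],
    [0,0,0],
    [0,0,0],
    [0,0,0],
  ],
)

```text
time: 15.45
tool_pos: [0.4171, 0.341, 0.1124]
tcp_rot: [0.774, 0.634, 0.0, 0.0]
wrist_force: [0.5, 1.3, -3.4]
opening: 0.042
grasp_force: 51.1
```

Still 2 mm to go, and no side contact.

To row units: 2.8 mm is 0.0056, 2.6 mm is 0.0052.

Request:
jog_arm(
  gripper=[1,1,1,1,1,1,1,1,1,1],
  xyz=[
    [0,0,0.001],
    [0,0,0.002],
    [0,0,0.0028],
    [0,0,0.0036],
    [0,0,0.0044],
    [0,0,0.0052],
    [0,0,0.0056],
    [0,0,0.0056],
    [0,0,0.0056],
    [0,0,0.0056],
  ],
  angular=[
    [0,0,0],
    [0,0,0],
    [0,0,0],
    [0,0,0],
    [0,0,0],
    [0,0,0],
    [0,0,0],
    [0,0,0],
    [0,0,0],
    [0,0,0],
  ],
)

```text
time: 16.28
tool_pos: [0.4172, 0.3411, 0.1102]
tcp_rot: [0.774, 0.634, 0.0, -0.0]
wrist_force: [-2.1, -2.5, 7.9]
opening: 0.0423
grasp_force: 52.9
```

Request:
jog_arm(
  gripper=[0.45,0.4,0.3,0.2,0.1,0,0,0,0,0],
  xyz=[
    [0,0,-0.001],
    [0,0,-0.001],
    [0,0,-0.001],
    [0,0,-0.001],
    [0,0,-0.001],
    [0,0,-0.001],
    [0,0,-0.001],
    [0,0,-0.01],
    [0,0,-0.05],
    [0,0,-0.11],
  ],
  angular=[
    [0,0,0],
    [0,0,0],
    [0,0,0],
    [0,0,0],
    [0,0,0],
    [0,0,0],
    [0,0,0],
    [0,0,0],
    [0,0,0],
    [0,0,0],
  ],
)

```text
time: 17.12
tool_pos: [0.4159, 0.34, 0.1634]
tcp_rot: [0.774, 0.634, -0.002, -0.0]
wrist_force: [0.5, 0.4, -0.1]
opening: 0.0853
grasp_force: 0.0
```

Run:
```python
from h import *
im,d,W=wcloud()
near=(d>0)&(np.hypot(W[...,0]-417,W[...,1]-340)<90)
P=W[near&(W[...,2]>140)&(W[...,2]<155)];L=P[P[:,1]>325];print('lip z',np.median(L[:,2]),fitc(hull(L),23.5))
P=W[near&(W[...,2]>24)&(W[...,2]<36)];print('ring',fitc(hull(P),67))
to([655,133.5,200],80)
```

```text
lip z 147.88527816521128 (array([416.7, 341.4,  23.5]), np.float64(0.49))
ring (array([416.9, 340.4,  67. ]), np.float64(0.61))
t 17.17 pos [418.1 341.7 170.5] yaw -11.3 tilt 0.25 q [ 0.69  0.31 -0.06  1.2  -0.    2.45] | shift [-157.5  273.3  -29.3] ang [-0.    -0.005  1.547] rows 12.4 open 85.8 F [1.2 0.5 8.1] grip 0.0
```

To row units: 250 mm is 0.5, 222 mm is 0.444, -1.2 rad is -0.6.

Request:
jog_arm(
  gripper=[0,0,0,0,0,0,0,0,0,0],
  xyz=[
    [0,0,-0.06],
    [-0.01,0.018,-0.09],
    [-0.04,0.07,-0.09],
    [-0.076,0.132,-0.09],
    [-0.112,0.194,-0.09],
    [-0.148,0.256,-0.09],
    [-0.184,0.32,-0.09],
    [-0.22,0.382,-0.09],
    [-0.256,0.444,-0.09],
    [-0.288,0.5,-0.09],
  ],
  angular=[
    [0,0,-0.06],
    [0,0,-0.12],
    [0,0,-0.18],
    [0,0,-0.24],
    [0,0,-0.3],
    [0,0,-0.36],
    [0,0,-0.42],
    [0,0,-0.48],
    [0,0,-0.54],
    [0,0,-0.6],
  ],
)

```text
time: 18.0
tool_pos: [0.6353, 0.1488, 0.2098]
tcp_rot: [0.278, 0.961, 0.0, 0.0]
wrist_force: [0.3, 0.3, 0.8]
opening: 0.0857
grasp_force: 0.0
```

Run:
```python
from h import *
to([655,133.5,200],80)
```

```text
t 18.00 pos [635.3 148.8 209.8] yaw 57.7 tilt 0.03 q [ 0.23  0.55  0.4   1.42 -0.    0.79] | shift [-24.8  -2.4   9.8] ang [ 0.     0.001 -0.389] rows 3.1 open 85.7 F [0.3 0.3 0.8] grip 0.0
```

To row units: -25 mm is -0.05, -22 mm is -0.044, -0.389 rad is -0.1945.

Request:
jog_arm(
  gripper=[0,0,0,0,0,0,0,0,0,0],
  xyz=[
    [-0.016,-0.002,0.006],
    [-0.032,-0.004,0.012],
    [-0.044,-0.0048,0.018],
    [-0.05,-0.0048,0.02],
    [-0.05,-0.0048,0.02],
    [-0.05,-0.0048,0.02],
    [-0.05,-0.0048,0.02],
    [-0.05,-0.0048,0.02],
    [-0.05,-0.0048,0.02],
    [-0.05,-0.0048,0.02],
  ],
  angular=[
    [0,0,-0.06],
    [0,0,-0.12],
    [0,0,-0.175],
    [0,0,-0.1945],
    [0,0,-0.1945],
    [0,0,-0.1945],
    [0,0,-0.1945],
    [0,0,-0.1945],
    [0,0,-0.1945],
    [0,0,-0.1945],
  ],
)

```text
time: 18.83
tool_pos: [0.6536, 0.1353, 0.1997]
tcp_rot: [0.09, 0.996, 0.0, 0.0]
wrist_force: [0.5, -0.1, 0.9]
opening: 0.0853
grasp_force: 0.0
```

Run:
```python
from h import *
im,d,W=wcloud();cv2.imwrite('pics/w3.png',im[...,::-1])
near=(d>0)&(np.hypot(W[...,0]-650,W[...,1]-140)<85)
P=W[near&(W[...,2]>62)&(W[...,2]<100)&(im[...,0]>1.5*im[...,2])]
B=P[np.hypot(P[:,0]-655,P[:,1]-133.5)<33];print('body',fitc(hull(B),31),np.percentile(B[:,2],[50,95]))
c=fitc(hull(B),31)[0][:2];r=P[:,:2]-c;R=np.hypot(*r.T)
S=r[(R>40)&(r[:,0]>0)].mean(0);H=r[(R>38)&(r[:,0]<0)].mean(0)
print('spout ang',np.degrees(np.arctan2(S[1],S[0])),'handle ang',np.degrees(np.arctan2(-H[1],-H[0])),'whole',np.degrees(np.arctan2(*(S-H)[::-1])),R[r[:,0]>0].max(),R[r[:,0]<0].max())
P=W[near&(W[...,2]>50)&(W[...,2]<60)&(im[...,0]<1.3*im[...,2])];print('pan',fitc(hull(P),55),np.median(P[:,2]))
to([655,133.5,62],80)
```

```text
body (array([656.1, 135.3,  31. ]), np.float64(1.07)) [82.28996545 85.13147995]
spout ang -12.617938584875171 handle ang -12.840017136672063 whole -12.723277791101266 62.3797200778138 50.81061819926844
pan (array([649.9, 142.6,  55. ]), np.float64(0.38)) 56.214971163179165
t 18.88 pos [653.6 135.3 199.7] yaw 79.7 tilt 0.01 q [0.2  0.59 0.44 1.42 0.   0.38] | shift [ -1.7  -1.5 137.7] ang [ 0.     0.    -0.005] rows 3.3 open 85.3 F [ 0.3  0.3 -0.6] grip 0.0
```

View pics/w3.png

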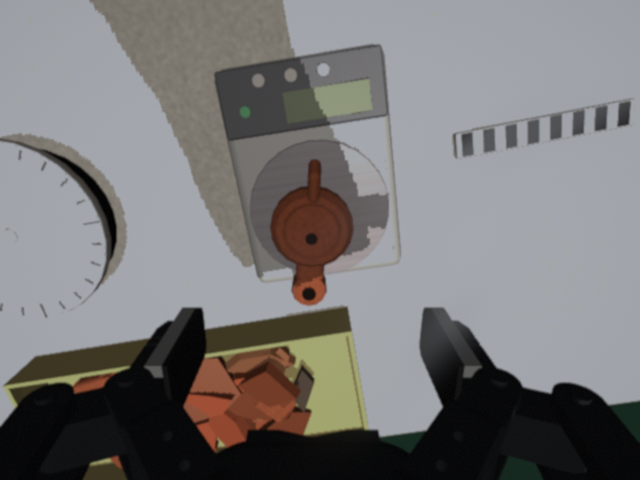

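The wrist view shows the lamp at (312,225), spout at (309,290), with the closing line across the body. I'll lower to just above the pan and close.

To row units: 147 mm is 0.294, 145 mm is 0.29, 0.042 rad is 0.021.

Request:
jog_arm(
  gripper=[0,0,0,0,0,0,0,0,0,0],
  xyz=[
    [-0.0034,-0.0004,0.03],
    [-0.0034,-0.0004,0.09],
    [-0.0034,-0.0004,0.156],
    [-0.0034,-0.0004,0.212],
    [-0.0034,-0.0004,0.252],
    [-0.0034,-0.0004,0.278],
    [-0.0034,-0.0004,0.29],
    [-0.0034,-0.0004,0.294],
    [-0.0034,-0.0004,0.294],
    [-0.0034,-0.0004,0.294],
  ],
  angular=[
    [0,0,0.021],
    [0,0,0.021],
    [0,0,0.021],
    [0,0,0.021],
    [0,0,0.021],
    [0,0,0.021],
    [0,0,0.021],
    [0,0,0.021],
    [0,0,0.021],
    [0,0,0.021],
  ],
)

```text
time: 19.72
tool_pos: [0.6559, 0.1348, 0.0536]
tcp_rot: [0.111, 0.994, 0.0, 0.001]
wrist_force: [0.3, -0.3, 0.1]
opening: 0.0857
grasp_force: 0.0
```

Request:
jog_arm(
  gripper=[0.1,0.15,0.18,0.2,0.22,0.24,0.26,0.3,0.4,0.6],
  xyz=[
    [0,0,0],
    [0,0,0],
    [0,0,0],
    [0,0,0],
    [0,0,0],
    [0,0,0],
    [0,0,0],
    [0,0,0],
    [0,0,0],
    [0,0,0],
  ],
  angular=[
    [0,0,0],
    [0,0,0],
    [0,0,0],
    [0,0,0],
    [0,0,0],
    [0,0,0],
    [0,0,0],
    [0,0,0],
    [0,0,0],
    [0,0,0],
  ],
  newtons=35,
)

```text
time: 20.55
tool_pos: [0.6554, 0.1347, 0.0528]
tcp_rot: [0.111, 0.994, 0.0, 0.0]
wrist_force: [-2.0, -0.1, 5.9]
opening: 0.0613
grasp_force: 37.9
```

Run:
```python
from h import *
to([629.2,-117.8,120],77.3)
im,d,W=cloud('side')
cv2.imwrite('pics/s4.png',cv2.resize(im[200:330,250:420],None,fx=4,fy=4)[...,::-1])
```

```text
t 20.55 pos [655.4 134.7  52.8] yaw 77.3 tilt 0.02 q [0.2  0.64 0.15 1.08 0.   0.42] | shift [ -30.  -252.   -67.2] ang [ 0.  0. -0.] rows 6.3 open 61.3 F [-2.  -0.1  5.9] grip 37.9
```

View pics/s4.png

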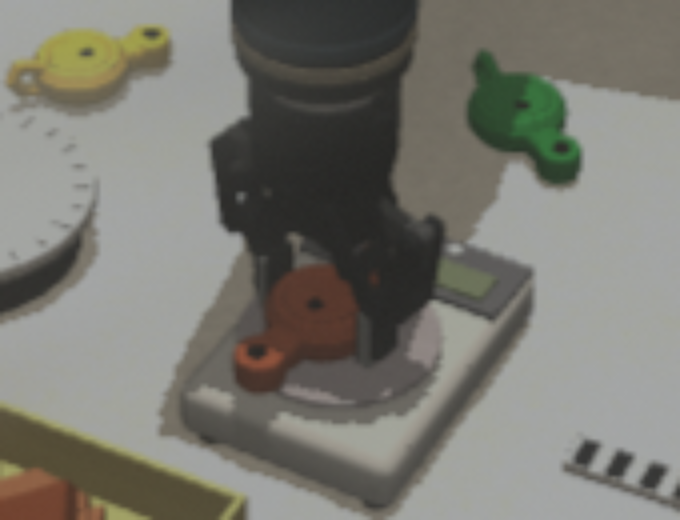

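The fingers straddle the lamp body at (315,310), with the spout free at (255,360). I'll lift and carry it to the turntable.

To row units: -186 mm is -0.372, -150 mm is -0.3.

Request:
jog_arm(
  gripper=[1,1,1,1,1,1,1,1,1,1],
  xyz=[
    [0,0,-0.016],
    [0,0,-0.056],
    [0,0,-0.11],
    [0,0,-0.15],
    [-0.003,-0.024,-0.17],
    [-0.01,-0.08,-0.17],
    [-0.018,-0.15,-0.17],
    [-0.026,-0.224,-0.17],
    [-0.0356,-0.3,-0.17],
    [-0.044,-0.372,-0.17],
  ],
  angular=[
    [0,0,0],
    [0,0,0],
    [0,0,0],
    [0,0,0],
    [0,0,0],
    [0,0,0],
    [0,0,0],
    [0,0,0],
    [0,0,0],
    [0,0,0],
  ],
)

```text
time: 21.43
tool_pos: [0.6349, -0.0541, 0.1373]
tcp_rot: [0.111, 0.994, -0.0, -0.0]
wrist_force: [0.7, 0.6, -0.9]
opening: 0.0606
grasp_force: 38.4
```

To row units: 72 mm is 0.144, 68 mm is 0.136.

Request:
jog_arm(
  gripper=[1,1,1,1,1,1,1,1,1,1],
  xyz=[
    [-0.008,-0.06,0],
    [-0.013,-0.104,0],
    [-0.016,-0.126,0],
    [-0.016,-0.132,0],
    [-0.016,-0.132,0],
    [-0.016,-0.132,0.04],
    [-0.016,-0.132,0.084],
    [-0.016,-0.132,0.116],
    [-0.016,-0.132,0.136],
    [-0.016,-0.132,0.144],
  ],
  angular=[
    [0,0,0],
    [0,0,0],
    [0,0,0],
    [0,0,0],
    [0,0,0],
    [0,0,0],
    [0,0,0],
    [0,0,0],
    [0,0,0],
    [0,0,0],
  ],
)

```text
time: 22.27
tool_pos: [0.6285, -0.1164, 0.0639]
tcp_rot: [0.11, 0.994, 0.0, -0.001]
wrist_force: [-0.1, 0.3, -1.6]
opening: 0.0608
grasp_force: 38.4
```

Run:
```python
from h import *
to([629.2,-117.8,38.8],77.3)
im,d,W=cloud('side')
cv2.imwrite('pics/s5.png',cv2.resize(im[180:310,170:340],None,fx=3,fy=3)[...,::-1])
```

```text
t 22.27 pos [ 628.5 -116.4   63.9] yaw 77.4 tilt 0.13 q [-0.18  0.57  0.07  1.07  0.    0.04] | shift [-1.1 -1.3 25.1] ang [ 0.    -0.002  0.001] rows 0.6 open 60.8 F [-0.1  0.3 -1.6] grip 38.4
```

View pics/s5.png

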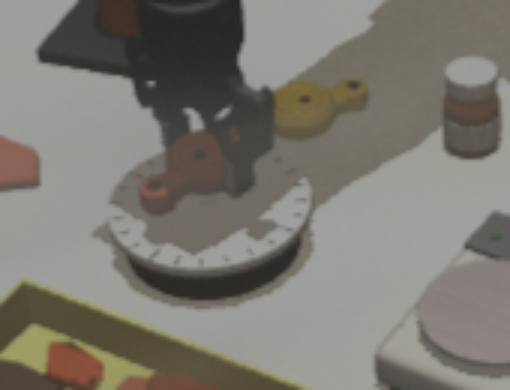

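The lamp is level at (195,160), over the disc centre. I'll lower it slowly.

To row units: 23 mm is 0.046, -1.3 mm is -0.0026.

Request:
jog_arm(
  gripper=[1,1,1,1,1,1,1,1,1,1],
  xyz=[
    [-0.002,-0.0026,0.012],
    [-0.002,-0.0026,0.024],
    [-0.002,-0.0026,0.034],
    [-0.002,-0.0026,0.04],
    [-0.002,-0.0026,0.042],
    [-0.002,-0.0026,0.044],
    [-0.002,-0.0026,0.045],
    [-0.002,-0.0026,0.046],
    [-0.002,-0.0026,0.046],
    [-0.002,-0.0026,0.046],
  ],
  angular=[
    [0,0,0],
    [0,0,0],
    [0,0,0],
    [0,0,0],
    [0,0,0],
    [0,0,0],
    [0,0,0],
    [0,0,0],
    [0,0,0],
    [0,0,0],
  ],
)

```text
time: 23.15
tool_pos: [0.6299, -0.1193, 0.0426]
tcp_rot: [0.111, 0.994, -0.0, 0.0]
wrist_force: [-0.0, 0.1, -0.2]
opening: 0.0608
grasp_force: 38.4
```

To row units: 2 mm is 0.004, 1.8 mm is 0.0036.

Request:
jog_arm(
  gripper=[1,1,1,1,1,1,1,1,1,1],
  xyz=[
    [0,0,0.0006],
    [0,0,0.0012],
    [0,0,0.0018],
    [0,0,0.0024],
    [0,0,0.003],
    [0,0,0.0036],
    [0,0,0.004],
    [0,0,0.004],
    [0,0,0.004],
    [0,0,0.004],
  ],
  angular=[
    [0,0,0],
    [0,0,0],
    [0,0,0],
    [0,0,0],
    [0,0,0],
    [0,0,0],
    [0,0,0],
    [0,0,0],
    [0,0,0],
    [0,0,0],
  ],
)

```text
time: 23.98
tool_pos: [0.6299, -0.1193, 0.0405]
tcp_rot: [0.111, 0.994, -0.0, 0.0]
wrist_force: [-0.6, 0.5, -1.3]
opening: 0.0607
grasp_force: 38.4
```

To row units: 2.3 mm is 0.0046, 2 mm is 0.004.

Request:
jog_arm(
  gripper=[1,1,1,1,1,1,1,1,1,1],
  xyz=[
    [0,0.0028,0],
    [0,0.0028,0.0008],
    [0,0.0028,0.0016],
    [0,0.0028,0.0022],
    [0,0.0028,0.0028],
    [0,0.0028,0.0034],
    [0,0.0028,0.004],
    [0,0.0028,0.0046],
    [0,0.0028,0.0046],
    [0,0.0028,0.0046],
  ],
  angular=[
    [0,0,0],
    [0,0,0],
    [0,0,0],
    [0,0,0],
    [0,0,0],
    [0,0,0],
    [0,0,0],
    [0,0,0],
    [0,0,0],
    [0,0,0],
  ],
)

```text
time: 24.82
tool_pos: [0.6301, -0.1179, 0.0388]
tcp_rot: [0.111, 0.994, -0.0, 0.0]
wrist_force: [-5.3, 0.6, 8.6]
opening: 0.0609
grasp_force: 39.4
```

To row units: -105 mm is -0.21, -70 mm is -0.14.

Request:
jog_arm(
  gripper=[0.25,0.22,0.2,0.15,0.1,0,0,0,0,0],
  xyz=[
    [0,0,-0.001],
    [0,0,-0.001],
    [0,0,-0.001],
    [0,0,-0.001],
    [0,0,-0.001],
    [0,0,-0.001],
    [0,0,-0.02],
    [0,0,-0.07],
    [0,0,-0.14],
    [0,0,-0.21],
  ],
  angular=[
    [0,0,0],
    [0,0,0],
    [0,0,0],
    [0,0,0],
    [0,0,0],
    [0,0,0],
    [0,0,0],
    [0,0,0],
    [0,0,0],
    [0,0,0],
  ],
)

```text
time: 25.65
tool_pos: [0.6294, -0.1178, 0.1446]
tcp_rot: [0.111, 0.994, 0.0, -0.001]
wrist_force: [0.6, 0.3, 0.4]
opening: 0.0855
grasp_force: 0.0
```

Run:
```python
from h import *
im,d,W=wcloud()
near=(d>0)&(np.hypot(W[...,0]-630,W[...,1]+118)<95)
P=W[near&(W[...,2]>48)&(W[...,2]<86)&(im[...,0]>1.5*im[...,2])]
c=np.array([630,-118.])
for _ in range(3):
    B=P[np.hypot(P[:,0]-c[0],P[:,1]-c[1])<33];f=fitc(hull(B),31);c=f[0][:2]
print('lamp',f,np.percentile(B[:,2],[50,95]))
D=W[near&(abs(W[...,2]-42)<4)];print('disc',fitc(hull(D),80))
to([416.5,-351.5,180],67)
```

```text
lamp (array([ 631.5, -116.8,   31. ]), np.float64(1.02)) [68.26191604 71.00103525]
disc (array([ 628.1, -117.9,   80. ]), np.float64(0.46))
t 25.70 pos [ 632.2 -118.3  152.7] yaw 77.3 tilt 0.46 q [-0.19  0.53  0.22  1.26 -0.    0.04] | shift [ 158.9 -274.9  -28.7] ang [0.001 0.008 0.18 ] rows 7.6 open 85.5 F [-0.4  0.2  7.4] grip 0.0
```

To row units: -275 mm is -0.55, 158 mm is 0.316, 0.18 rad is 0.09.

Request:
jog_arm(
  gripper=[0,0,0,0,0,0,0,0,0,0],
  xyz=[
    [0.01,-0.018,-0.04],
    [0.04,-0.07,-0.07],
    [0.08,-0.138,-0.07],
    [0.12,-0.208,-0.07],
    [0.16,-0.276,-0.07],
    [0.2,-0.346,-0.07],
    [0.24,-0.416,-0.07],
    [0.276,-0.478,-0.07],
    [0.3,-0.52,-0.07],
    [0.316,-0.55,-0.07],
  ],
  angular=[
    [0,0,0.025],
    [0,0,0.05],
    [0,0,0.075],
    [0,0,0.09],
    [0,0,0.09],
    [0,0,0.09],
    [0,0,0.09],
    [0,0,0.09],
    [0,0,0.09],
    [0,0,0.09],
  ],
)

```text
time: 26.53
tool_pos: [0.4136, -0.3532, 0.1791]
tcp_rot: [0.2, 0.98, -0.0, 0.0]
wrist_force: [0.3, -0.1, 0.4]
opening: 0.0851
grasp_force: 0.0
```

Run:
```python
from h import *
to([416.8,-351.8,56],67)
im,d,W=wcloud()
near=(d>0)&(np.hypot(W[...,0]-417,W[...,1]+351)<60)
P=W[near&(W[...,2]>95)&(W[...,2]<106)];print('wrist beaker',len(P),np.median(P[:,2]),fitc(hull(P),33))
to([416.8,-351.8,56],67)
```

```text
t 26.53 pos [ 413.6 -353.2  179.1] yaw 66.9 tilt 0.05 q [-0.71  0.32 -0.03  1.22 -0.   -0.3 ] | shift [ -2.3   2.6 123.1] ang [-0.001  0.001 -0.002] rows 3.0 open 85.1 F [ 0.3 -0.1  0.4] grip 0.0
wrist beaker 2604 99.88455458597642 (array([ 415.7, -352.2,   33. ]), np.float64(0.36))
t 26.58 pos [ 412.6 -354.5  179.1] yaw 66.8 tilt 0.08 q [-0.71  0.32 -0.03  1.22 -0.   -0.3 ] | shift [ -2.7   4.3 123.1] ang [-0.001  0.    -0.003] rows 3.0 open 85.6 F [-2.  -2.6  0.7] grip 0.0
```

To row units: 123 mm is 0.246, 119 mm is 0.238.

Request:
jog_arm(
  gripper=[0,0,0,0,0,0,0,0,0,0],
  xyz=[
    [-0.004,0.006,0],
    [-0.004,0.006,0.02],
    [-0.004,0.006,0.07],
    [-0.004,0.006,0.13],
    [-0.004,0.006,0.184],
    [-0.004,0.006,0.22],
    [-0.004,0.006,0.238],
    [-0.004,0.006,0.246],
    [-0.004,0.006,0.246],
    [-0.004,0.006,0.246],
  ],
  angular=[
    [0,0,0],
    [0,0,0],
    [0,0,0],
    [0,0,0],
    [0,0,0],
    [0,0,0],
    [0,0,0],
    [0,0,0],
    [0,0,0],
    [0,0,0],
  ],
)

```text
time: 27.42
tool_pos: [0.4193, -0.3495, 0.0561]
tcp_rot: [0.199, 0.98, -0.0, 0.001]
wrist_force: [0.9, 0.5, 1.2]
opening: 0.0856
grasp_force: 0.0
```

Request:
jog_arm(
  gripper=[0.1,0.13,0.16,0.18,0.2,0.22,0.25,0.4,0.7,1],
  xyz=[
    [0,0,0],
    [0,0,0],
    [0,0,0],
    [0,0,0],
    [0,0,0],
    [0,0,0],
    [0,0,0],
    [0,0,0],
    [0,0,0],
    [0,0,0],
  ],
  angular=[
    [0,0,0],
    [0,0,0],
    [0,0,0],
    [0,0,0],
    [0,0,0],
    [0,0,0],
    [0,0,0],
    [0,0,0],
    [0,0,0],
    [0,0,0],
  ],
  newtons=35,
)

```text
time: 28.25
tool_pos: [0.4188, -0.3499, 0.0557]
tcp_rot: [0.2, 0.98, -0.0, 0.0]
wrist_force: [-0.7, -1.2, 7.4]
opening: 0.0641
grasp_force: 36.2
```

Run:
```python
from h import *
to([650.7,142.6,200],67)
```

```text
t 28.25 pos [ 418.8 -349.9   55.7] yaw 67.0 tilt 0.07 q [-0.7   0.4  -0.23  0.93 -0.   -0.29] | shift [ -20.9  543.9 -144.6] ang [-0.001  0.001 -0.   ] rows 13.5 open 64.1 F [-0.7 -1.2  7.4] grip 36.2
```

Request:
jog_arm(
  gripper=[1,1,1,1,1,1,1,1,1,1],
  xyz=[
    [0,0,-0.016],
    [0,0,-0.066],
    [0,0,-0.136],
    [0,0,-0.206],
    [0,0,-0.26],
    [-0.0008,0.02,-0.29],
    [-0.0024,0.06,-0.29],
    [-0.005,0.12,-0.29],
    [-0.0078,0.19,-0.29],
    [-0.011,0.266,-0.29],
  ],
  angular=[
    [0,0,0],
    [0,0,0],
    [0,0,0],
    [0,0,0],
    [0,0,0],
    [0,0,0],
    [0,0,0],
    [0,0,0],
    [0,0,0],
    [0,0,0],
  ],
)

```text
time: 29.08
tool_pos: [0.4756, -0.2283, 0.2007]
tcp_rot: [0.2, 0.98, 0.0, 0.0]
wrist_force: [0.9, -0.5, -2.1]
opening: 0.0641
grasp_force: 39.1
```

Request:
jog_arm(
  gripper=[1,1,1,1,1,1,1,1,1,1],
  xyz=[
    [-0.003,0.076,0],
    [-0.0062,0.152,0],
    [-0.0094,0.228,0],
    [-0.0124,0.304,0],
    [-0.0156,0.38,0],
    [-0.0186,0.456,0],
    [-0.0218,0.532,0],
    [-0.025,0.608,0],
    [-0.0278,0.676,0],
    [-0.0304,0.74,0],
  ],
  angular=[
    [0,0,0],
    [0,0,0],
    [0,0,0],
    [0,0,0],
    [0,0,0],
    [0,0,0],
    [0,0,0],
    [0,0,0],
    [0,0,0],
    [0,0,0],
  ],
)

```text
time: 29.92
tool_pos: [0.6344, 0.1076, 0.2004]
tcp_rot: [0.199, 0.98, 0.0, -0.0]
wrist_force: [-0.1, -0.7, -2.1]
opening: 0.064
grasp_force: 39.1
```

To row units: 41 mm is 0.082, 39 mm is 0.078.

Request:
jog_arm(
  gripper=[1,1,1,1,1,1,1,1,1,1],
  xyz=[
    [-0.0016,0.04,0],
    [-0.0028,0.066,0],
    [-0.0034,0.078,0],
    [-0.0034,0.082,0],
    [-0.0034,0.082,0],
    [-0.0034,0.082,0],
    [-0.0034,0.082,0],
    [-0.0034,0.082,0],
    [-0.0034,0.082,0],
    [-0.0034,0.082,0],
  ],
  angular=[
    [0,0,0],
    [0,0,0],
    [0,0,0],
    [0,0,0],
    [0,0,0],
    [0,0,0],
    [0,0,0],
    [0,0,0],
    [0,0,0],
    [0,0,0],
  ],
)

```text
time: 30.75
tool_pos: [0.6518, 0.1421, 0.2004]
tcp_rot: [0.2, 0.98, -0.0, 0.0]
wrist_force: [0.1, 0.2, -1.1]
opening: 0.0637
grasp_force: 39.1
```

Run:
```python
from h import *
to([652,142,96.7],67)
im,d,W=cloud('side');cv2.imwrite('pics/s6.png',im[...,::-1])
```

```text
t 30.75 pos [651.8 142.1 200.4] yaw 67.0 tilt 0.01 q [ 0.21  0.59  0.44  1.42 -0.    0.62] | shift [ -0.2   0.  103.7] ang [-0.     0.    -0.001] rows 2.5 open 63.7 F [ 0.1  0.2 -1.1] grip 39.1
```

View pics/s6.png

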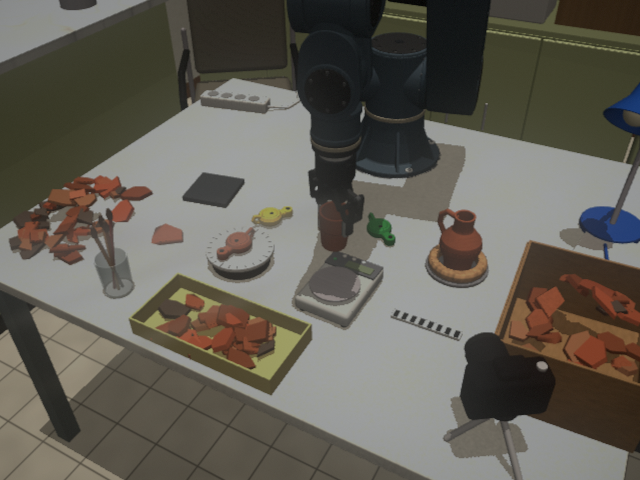

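The jug stands in the ring (460,245), the lamp is on the disc (237,243), the pad is clear (214,189), and the beaker hangs over the empty pan. I'll set it down.

To row units: 101 mm is 0.202, 100 mm is 0.2.

Request:
jog_arm(
  gripper=[1,1,1,1,1,1,1,1,1,1],
  xyz=[
    [0,0,0.024],
    [0,0,0.07],
    [0,0,0.12],
    [0,0,0.16],
    [0,0,0.184],
    [0,0,0.196],
    [0,0,0.2],
    [0,0,0.202],
    [0,0,0.202],
    [0,0,0.202],
  ],
  angular=[
    [0,0,0],
    [0,0,0],
    [0,0,0],
    [0,0,0],
    [0,0,0],
    [0,0,0],
    [0,0,0],
    [0,0,0],
    [0,0,0],
    [0,0,0],
  ],
)

```text
time: 31.63
tool_pos: [0.6524, 0.1426, 0.1002]
tcp_rot: [0.2, 0.98, 0.0, 0.001]
wrist_force: [-0.0, -1.2, -1.4]
opening: 0.0637
grasp_force: 39.1
```

To row units: 2.9 mm is 0.0058, 1.2 mm is 0.0024.

Request:
jog_arm(
  gripper=[1,1,1,1,1,1,1,1,1,1],
  xyz=[
    [0,0,0.0008],
    [0,0,0.0016],
    [0,0,0.0024],
    [0,0,0.0032],
    [0,0,0.004],
    [0,0,0.0048],
    [0,0,0.0054],
    [0,0,0.0058],
    [0,0,0.0058],
    [0,0,0.0058],
  ],
  angular=[
    [0,0,0],
    [0,0,0],
    [0,0,0],
    [0,0,0],
    [0,0,0],
    [0,0,0],
    [0,0,0],
    [0,0,0],
    [0,0,0],
    [0,0,0],
  ],
)

```text
time: 32.47
tool_pos: [0.6521, 0.1424, 0.0968]
tcp_rot: [0.2, 0.98, 0.0, 0.0]
wrist_force: [-0.4, -1.6, 4.9]
opening: 0.064
grasp_force: 39.3
```

Contact is at the expected height. I'll release and rise.

To row units: -105 mm is -0.21, -70 mm is -0.14.

Request:
jog_arm(
  gripper=[0.2,0.15,0.1,0.05,0,0,0,0,0,0],
  xyz=[
    [0,0,0],
    [0,0,0],
    [0,0,0],
    [0,0,0],
    [0,0,0],
    [0,0,0],
    [0,0,-0.016],
    [0,0,-0.07],
    [0,0,-0.14],
    [0,0,-0.21],
  ],
  angular=[
    [0,0,0],
    [0,0,0],
    [0,0,0],
    [0,0,0],
    [0,0,0],
    [0,0,0],
    [0,0,0],
    [0,0,0],
    [0,0,0],
    [0,0,0],
  ],
)

```text
time: 33.3
tool_pos: [0.6512, 0.1423, 0.2028]
tcp_rot: [0.2, 0.98, -0.0, -0.001]
wrist_force: [1.1, 1.0, 0.8]
opening: 0.0854
grasp_force: 0.0
```

To row units: 190 mm is 0.38, 175 mm is 0.35.

Request:
jog_arm(
  gripper=[0,0,0,0,0,0,0,0,0,0],
  xyz=[
    [0.04,0,-0.03],
    [0.1,0,-0.06],
    [0.17,0,-0.06],
    [0.24,0,-0.06],
    [0.3,0,-0.06],
    [0.35,0,-0.06],
    [0.38,0,-0.06],
    [0.38,0,-0.06],
    [0.38,0,-0.06],
    [0.38,0,-0.06],
  ],
  angular=[
    [0,0,0],
    [0,0,0],
    [0,0,0],
    [0,0,0],
    [0,0,0],
    [0,0,0],
    [0,0,0],
    [0,0,0],
    [0,0,0],
    [0,0,0],
  ],
)

```text
time: 34.13
tool_pos: [0.4776, 0.2167, 0.2318]
tcp_rot: [0.2, 0.98, 0.0, 0.0]
wrist_force: [0.4, 0.3, -1.0]
opening: 0.0855
grasp_force: 0.0
```

Run:
```python
from h import *
to([0,0,0])
im,d,W=cloud('top');W=W*1000;cv2.imwrite('pics/t9.png',im[...,::-1])
def P(x,y,r,z0,z1): return W[(d>0)&(np.hypot(W[...,0]-x,W[...,1]-y)<r)&(W[...,2]>z0)&(W[...,2]<z1)]
B=P(651,142,50,130,150);print('beaker',np.median(B[:,2]),fitc(hull(B),33))
L=P(630,-118,33,48,90);print('lamp',np.percentile(L[:,2],[50,95]),fitc(hull(L),31))
print('glue',P(421,3.5,35,60,90).mean(0))
s,_=grab_frame('side');cv2.imwrite('pics/f.png',np.hstack([cv2.resize(im,(400,300)),cv2.resize(s,(400,300))])[...,::-1])
```

```text
t 34.13 pos [477.6 216.7 231.8] yaw 67.0 tilt 0.04 q [ 0.43  0.26  0.03  1.34 -0.    0.83] | shift [ 355.  -386.3  231.4] ang [0. 0. 0.] rows 13.8 open 85.5 F [ 0.4  0.3 -1. ] grip 0.0
beaker 139.72584037452415 (array([650.4, 140.2,  33. ]), np.float64(0.68))
lamp [67.63272868 72.60500825] (array([ 631.9, -116.6,   31. ]), np.float64(0.86))
glue [420.97813842   3.13079047  74.75241257]
```

View pics/f.png

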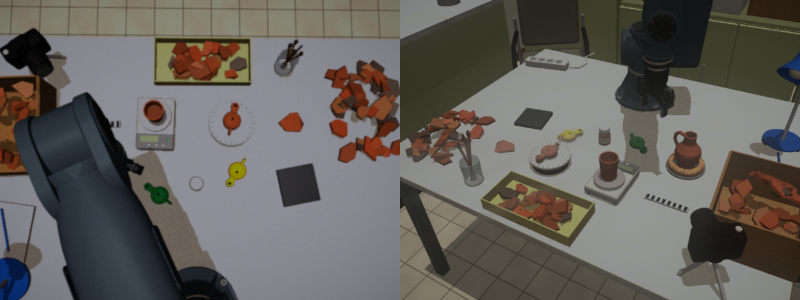

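The final views show all three pots upright and centred within about 2–3 mm: beaker on the pan, lamp on the disc, jug in the ring. The pad is clear and the bystanders haven't moved.

```bash
python3 -c "
from plant import close_job
print(close_job())"
```

```text
the job is handed in; nothing more can be done
None
```

The job is done and handed in at about 34 s: lamp on the turntable, jug in the cork ring and beaker on the balance pan, all upright and within about 3 mm of centre, with the foam pad clear (only the beaker was parked there) and the glue jar, photo scale and sherd undisturbed.

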